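# Zero the toe press and feed it a shoe

### The job

Get the toe press ready for the next pressing: first turn the peak pointer on top of the press back to its zero stop, then slide the tan shoe along the bench, toe first, through the guide channel and under the press head until its toe rests against the orange stop, with the shoe pointing straight along the channel. Keep the shoe flat on the bench, and leave the black shoe, the jar, the tin and the brush where they are.

Things in the scene. Friction and masses are not known exactly. Their poses are not given: they have to be found in the camera images.
- press: Blue bench-top toe press, fixed. Origin on the bench (z = 0) at the middle of the guide channel's mouth; a shoe is fed along the press's own -y axis (its +y points out of the mouth, to where the shoe waits). Column 160 mm wide, y = -186 to -286 mm, 160 mm high, with an upright cylinder (52 mm wide, top 222 mm above the bench) on it at y = -250 mm
- press_mouth (a point): middle of the channel's mouth (press frame y = 0), 30 mm above the bench. The channel: two aluminium rails standing on the bench, 16 mm thick, 32 mm high, inner faces at x = -54 and +54 mm, from y = 0 to -172 mm; in front of them flared lead-ins of the same height widen to about 157 mm between their tips at y = +46 mm. The bench is the floor
- press_head (a point): middle of the underside of the press head, which overhangs the channel 76 mm above the bench, from y = -54 to -186 mm (press frame; this point at y = -112 mm); the head is 130 mm wide, its flat top 160 mm above the bench
- press_stop (a point): middle of the front face of the orange toe stop at the end of the channel, 30 mm above the bench, at y = -172 mm in the press's frame; its axes are those of the press
- pointer (a joint): angle of the peak pointer on the white dial on top of the press head (rad): 0 at its zero stop (red mark, pointer towards the press's -x), growing as it is turned clockwise seen from above, up to 2.8; so it is zeroed by turning counter-clockwise. It stays where it is left
- pointer_grip (a point): on the vertical axis of the pointer's black knob (press frame x = 0, y = -115 mm), at the height to grip, 196.5 mm above the bench. The knob is a bar 42 mm long, 14 mm wide and 32 mm high, its top 204.5 mm above the bench; the point's x axis runs along the bar, the red pointer lies towards the point's -x
- shoe: Tan lace-up shoe, rigid on its ochre last, loose, about 0.7 kg, on its black sole. 280 mm long; origin mid-length on the sole's underside; its -y axis points to the toe, z up. 70 mm wide at the heel (the middle 40 mm of the heel's back is flat and upright), 66 mm at the waist, at most 96 mm (65 mm toewards of the origin). 70 mm high at the heel, 74 at the laces, under 55 over the front 80 mm
- shoe_toe (a point): tip of the tan shoe's toe, 30 mm above the sole's underside, shoe frame y = -140 mm
- shoe_heel (a point): back of the tan shoe's heel, 30 mm above the sole's underside, shoe frame y = +140 mm
- black_shoe: Black shoe of the same shape and size, loose, a bystander; origin under the middle of the sole
- jar: Amber glass jar of cream with a black cap, 60 mm in diameter, 58 mm high, loose, a bystander; origin at the centre of its underside
- tin: Red polish tin, 75 mm in diameter, 27 mm high, loose, a bystander; origin at the centre of its underside
- brush: Wooden shoe brush lying bristles down, 50 x 150 x 40 mm (long along its y), loose, a bystander; origin at the centre of its underside

How it is judged:
By the outcome, as a careful person would: the job done as asked, in the order asked, and still so for the second after the job is handed in, with the robot touching nothing.
It also fails if it takes over 72 s, if anything falls off the work surface, if the arm or the gripper's body presses on something with over 40 N, if the wrist force passes 120 N, or if a joint passes its speed limit or range.

### The arm

A 7-joint arm with a two-finger parallel gripper is mounted at the origin on the work surface. World frame = base frame: x ahead of the robot, y to its left, z up, the work surface at z = 0. Lengths are in m, angles in rad, forces in N, time in s.
With the tool pointing down it reaches from about 0.425 to 0.925 m from the base axis. Payload 6.8 kg.
Tool frame: the origin (TCP) lies at the very end of the fingers, on their centre line; the grasp point (between the pads) lies bot.grip_depth behind it (bot.grip_depth is the distance from the TCP to the grasp point, in m); z points along the fingers, y is the line along which they close (so a half turn about z gives the same grasp; the last joint's range is limited). The gripper opens to 85 mm and grips with 20 to 120 N. Pads are 22 mm wide; open, the fingers measure 114 mm over their backs; the gripper's body (76 mm by 85 mm) begins 54 mm behind the grasp point. The pads swing forward as they close: fully open they stand 13 mm farther back than shut.
Start: joints at [1.17, 0.477, 0.022, 1.555, -0.011, 1.109, -0.083], TCP at [0.195, -0.646, 0.231] pointing down, gripper open.
Joint ranges: [-2.96, 2.96], [-0.34, 2.1], [-1.41, 1.46], [0.24, 2.44], [-1.37, 4.51], [0.17, 1.92], [-2.96, 2.96]. Speed limits (rad/s): [2.39, 2.39, 3.14, 3.14, 3.14, 3.14, 3.14].

### API

Orientations are given as a unit quaternion [w, x, y, z].
In Python, from station import bot gives the robot as it stands.
- The arm moves only by the tool send_rows, never from a script. Its arguments are lists of equal length, an entry for each row: "slide": the shift along the tool's x, y, z in mm, a list of three; "roll": the turn about the tool's z in degrees; "claw": the opening, from 0 (shut) to 1 (fully open). A call has exactly 8 rows; each row is the pose to reach, as a shift and turn from the pose commanded when the call began, along the tool's axes at that moment; what a row does not reach only later rows make up. A row lasts 1/12 s, in which the tool goes at most 41.7 mm and 7.16 degrees, less where a joint would pass 70% of its speed; a pose out of reach is approached as far as the arm can. A call with a gripper value outside its range is refused whole. The fingers move at their own pace and stop on an object; "force" is the grip in N (left out, the last holds). Time passes only in rows, so rows that repeat a pose let the fingers close, or fill a call up. It gives the time, the measured TCP pose, the force, the opening and the grip force at its end, in the units of the state.
- bot.get_obs(): the state, without advancing time (a new reading comes with each control period).
- bot.read_camera(name): name is "side" or "top" or "wrist"; returns the picture (480x640x3 uint8, red, green, blue); there is no depth.
- bot.camera_model(name): a dict with "camera_matrix" (3x3 intrinsics, pixels), "D" ([k1, k2, p1, p2, k3] as OpenCV has them; the pictures are not rectified), "camera_from_world" (4x4, takes a point from world to camera coordinates). Camera axes: x right, y down, z forward; pixel columns grow to the right and rows downward; lengths in m; the calibration is good to about 2 mm. A picture is of the moment at which its call begins: read the wrist's pose just before it. camera_model takes no time and is no camera call; for the wrist camera it gives the pose at the moment of the call.
- bot.hand_in(): hands the job in; it is judged then, once.
The state is a dict: "t": time; "q": joint angles; "joint_vel": joint speeds; "joint_torque": joint torques, N m; "eef_pos": TCP position; "tool_rot": TCP orientation; "contact_force": force on the tool from outside, world axes, zero at the start; "torque": the same for the moment, N m; "gripper_width": opening from 0.0 (shut) to 1.0 (fully open); "grasp_force": force on a finger pad.
Only numpy, scipy, OpenCV 4.12 (cv2) and the standard library are available. Lean on these libraries where they do the work, as an engineer would, in place of code of your own. Each camera call takes 0.05 s, during which the arm holds its last target. There are 200 camera calls.

## Working session

There is one attempt and no reset: what is moved stays moved. The work goes in short steps, Python scripts to look and compute and a tool call to move; the robot and the scene stay as the last step left them, time stands still between calls to the robot, and variables do not carry over. Pictures are saved under pics/ and viewed, at most 10 in all, crops included, and the job is handed in when it is done.

Besides the shell and the picture viewer there is one more tool, called after "Emit:" as a command line: name --pt "numbers of a row" for each row, then --argument value for the rest. send_rows: Moves the arm, as the interface text tells. Its arguments: {"type":"object","properties":{"slide":{"type":"array","items":{"type":"array","items":{"type":"number"}}},"roll":{"type":"array","items":{"type":"number"}},"claw":{"type":"array","items":{"type":"number"}},"force":{"type":"number"}},"required":["slide","roll","claw"]}

```bash
mkdir -p pics; ls; cat > h.py <<'E'
import numpy as np, cv2
from station import bot
def snap(n,f):
    im=bot.read_camera(n); cv2.imwrite(f'pics/{f}.png',cv2.cvtColor(im,cv2.COLOR_RGB2BGR)); return im
def ray(n,px,z,m=None):
    m=m or bot.camera_model(n); K=np.array(m["camera_matrix"],float);D=np.array(m["D"],float);T=np.array(m["camera_from_world"])
    u=cv2.undistortPoints(np.array(px,float).reshape(-1,1,2),K,D).reshape(-1,2)
    R=T[:3,:3];c=-R.T@T[:3,3]
    d=np.c_[u,np.ones(len(u))]@R
    return c+d*((z-c[2])/d[:,2])[:,None]
def proj(n,P):
    m=bot.camera_model(n);T=np.array(m["camera_from_world"])
    return cv2.projectPoints(np.array(P,float).reshape(-1,1,3),cv2.Rodrigues(T[:3,:3])[0],T[:3,3],np.array(m["camera_matrix"],float),np.array(m["D"],float))[0].reshape(-1,2)
E
python3 - <<'E'
from h import *
o=bot.get_obs();print(o,bot.grip_depth)
a=snap('top','top0');b=snap('side','side0')
for n in('top','side'):
    T=np.array(bot.camera_model(n)["camera_from_world"]);print(n,-T[:3,:3].T@T[:3,3])
E
```

```text
pics
{'t': 0.0, 'q': array([ 1.16991008,  0.47783865,  0.02232836,  1.55643851, -0.01149996,
        1.10926463, -0.08307393]), 'joint_vel': array([ 0.00075329,  0.00073432, -0.00076576, -0.00045257,  0.00018678,
       -0.00083895, -0.00113595]), 'joint_torque': array([-3.65536926e-04, -5.96435988e+01,  1.60784148e+00, -2.81193280e+01,
        1.24160311e-02,  9.46812186e-03,  1.04761077e-05]), 'eef_pos': array([ 0.19464637, -0.64572376,  0.23030509]), 'tool_rot': array([-8.88916359e-04,  9.89299014e-01,  1.45899389e-01, -1.97352813e-04]), 'contact_force': array([0.30868942, 0.00135248, 0.0275585 ]), 'torque': array([ 0.02708002,  0.03541338, -0.0125578 ]), 'grasp_force': 0.0, 'gripper_width': 1.0010402652541692} 0.0187
top [ 0.43354966 -0.04206087  1.27435828]
side [0.05186079 0.5240121  0.67454248]
```

View pics/top0.png

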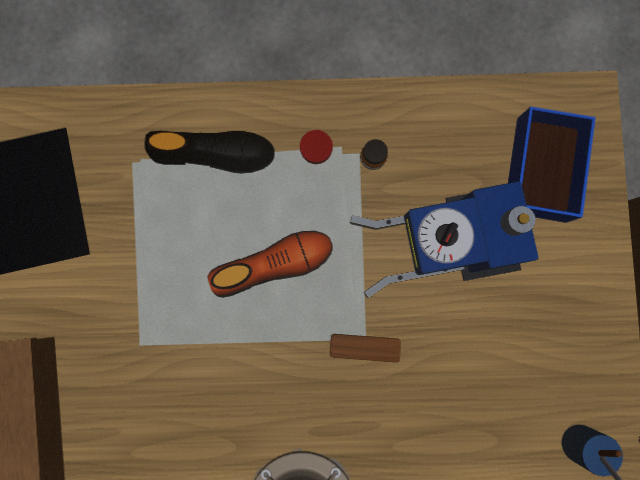

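View pics/side0.png

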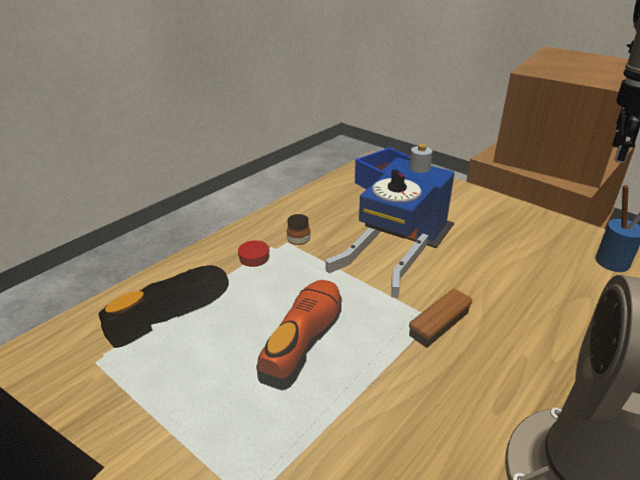

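The top view shows the press at the right (dial centre about (446,235), red mark about (450,257)), and the tan shoe with its heel at (212,285) and its toe at (331,245). The black shoe, tin and jar are above, and the brush is at (365,348). The side view agrees. Next I'll zoom in and measure.

```bash
python3 - <<'E'
from h import *
im=cv2.imread('pics/top0.png')
cv2.imwrite('pics/crop1.png',cv2.resize(im[165:305,340:550],None,fx=3.8,fy=3.8,interpolation=cv2.INTER_CUBIC))
hsv=cv2.cvtColor(im,cv2.COLOR_BGR2HSV)
# tan shoe
m=cv2.inRange(hsv,(3,120,60),(25,255,255)); m[:220]=0;m[305:]=0;m[:,:195]=0;m[:,345:]=0
m=cv2.morphologyEx(m,cv2.MORPH_CLOSE,np.ones((7,7)))
c=max(cv2.findContours(m,0,1)[0],key=cv2.contourArea);print('shoe',cv2.contourArea(c),cv2.boundingRect(c))
P=ray('top',c.reshape(-1,2),0.03)[:,:2]
r=cv2.minAreaRect((P*1000).astype(np.float32));print(r)
# white dial
m=cv2.inRange(hsv,(0,0,150),(180,60,255)); m[:,:412]=0;m[:,480:]=0;m[:200]=0;m[270:]=0
c=max(cv2.findContours(m,0,1)[0],key=cv2.contourArea);e=cv2.fitEllipse(cv2.convexHull(c));print('dial',e,ray('top',e[0],.165))
m=cv2.inRange(hsv,(105,120,40),(130,255,255)); m[:,:400]=0;m[:170]=0;m[290:]=0;m[:,545:]=0
m[:222,508:]*=0
c=max(cv2.findContours(m,0,1)[0],key=cv2.contourArea)
h=cv2.approxPolyDP(cv2.convexHull(c),3,True).reshape(-1,2)
for p,w in zip(h,ray('top',h,.16)):print(p,w)
print(proj('top',[[0,0,0],[.19,-.646,.23]]))
E
```

```text
shoe 3684.0 (208, 232, 124, 63)
((522.4349975585938, 56.555198669433594), (86.21924591064453, 279.5184631347656), 16.907001495361328)
dial ((446.1183166503906, 234.97618103027344), (51.512847900390625, 52.630035400390625), 126.53889465332031) [[ 0.55777324 -0.30010224  0.165     ]]
[507 184] [ 0.65647438 -0.42642727  0.16      ]
[532 232] [ 0.55961633 -0.46908795  0.16      ]
[537 258] [ 0.50837972 -0.47529151  0.16      ]
[496 267] [ 0.4929456  -0.39478286  0.16      ]
[422 272] [ 0.48700686 -0.25063805  0.16      ]
[409 211] [ 0.60790739 -0.23074568  0.16      ]
[[301.6222082  507.40632819]
 [663.06833151 432.99396422]]
```

View pics/crop1.png

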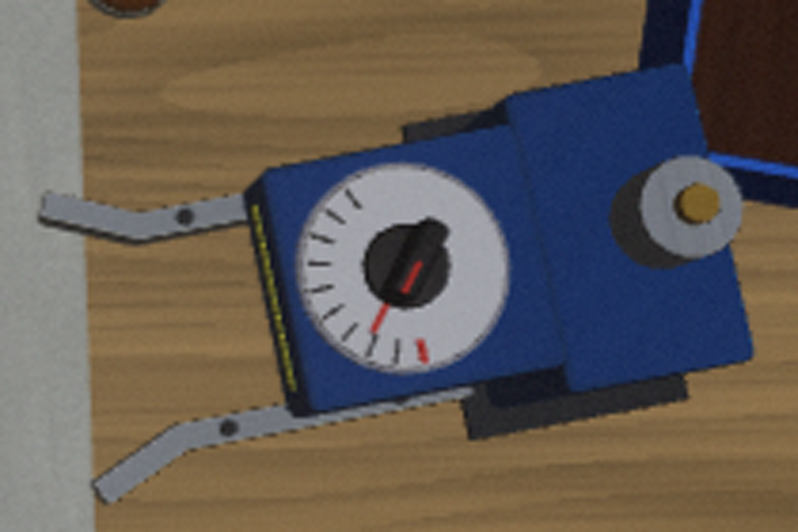

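```bash
python3 - <<'E'
from h import *
D=[(268,170,65,-54,160),(308,412,-65,-54,160),(508,97,80,-186,160),(685,65,80,-286,160),(752,355,-80,-286,160),(572,390,-80,-186,160),(402.5,267,0,-115,165),(140,241,54,0,32),(182,425,-54,0,32),(692,206,0,-250,222),(40,218,78.5,46,32),(95,487,-78.5,46,32)]
A=[];B=[]
for u,v,x,y,z in D:
    A.append([x,y]);B.append(ray('top',((u+.5)/3.8-.5+340,(v+.5)/3.8-.5+165),z/1000)[0,:2]*1000)
A=np.array(A);B=np.array(B)
a=A-A.mean(0);b=B-B.mean(0)
th=np.arctan2((a[:,0]*b[:,1]-a[:,1]*b[:,0]).sum(),(a*b).sum())
R=np.array([[np.cos(th),-np.sin(th)],[np.sin(th),np.cos(th)]])
t=B.mean(0)-R@A.mean(0)
print('press',t,np.degrees(th));print((B-(A@R.T+t)).round(1))
print('knob',R@[0,-115]+t,'stop',R@[0,-172]+t)
# pointer, at z .17 plane
for z,p in((170,(375,332)),(204,(435,222)),(165,(424,351))):
    w=ray('top',((p[0]+.5)/3.8-.5+340,(p[1]+.5)/3.8-.5+165),z/1000)[0,:2]*1000
    l=R.T@(w-t)-[0,-115];print('local',l,'angle cw from -x deg',np.degrees(np.arctan2(l[1],-l[0])))
# shoe mask axis endpoints & fine
im=cv2.imread('pics/top0.png');hsv=cv2.cvtColor(im,cv2.COLOR_BGR2HSV)
m=cv2.inRange(hsv,(3,120,60),(25,255,255)); m[:220]=0;m[305:]=0;m[:,:195]=0;m[:,345:]=0
m=cv2.morphologyEx(m,cv2.MORPH_CLOSE,np.ones((7,7)))
c=max(cv2.findContours(m,0,1)[0],key=cv2.contourArea)
P=ray('top',c.reshape(-1,2),0.025)[:,:2]*1000
d=np.array([np.sin(np.radians(16.9)),-np.cos(np.radians(16.9))]);n=np.array([-d[1],d[0]])
s=P@d;w=P@n
for k in np.arange(s.min()+5,s.max(),20):
    q=w[abs(s-k)<6];print(round(k-s.min()),q.min().round(1),q.max().round(1),((q.min()+q.max())/2).round(1))
print(s.min(),s.max(),d,n)
print(R.T@(np.array([522,56])-t), R.T@d)
E
```

```text
press [ 538.39152591 -185.13708721] 9.311549571364663
[[-0.2 -5.3]
 [ 2.   1. ]
 [-1.4 -3.7]
 [-3.3  2.4]
 [ 2.5  4. ]
 [ 3.2 -1.8]
 [ 1.  -0.4]
 [ 0.4 -3.1]
 [ 0.3 -5.5]
 [-1.2  3.8]
 [-1.3  4.7]
 [-2.1  4. ]]
knob [ 556.99884173 -298.62174608] stop [ 566.22159827 -354.87066395]
local [-29.47769545  21.52965174] angle cw from -x deg 36.14330595476138
local [ 17.01008533 -11.51286061] angle cw from -x deg -145.9088536174526
local [-43.49831355  -2.10250358] angle cw from -x deg -2.767254384428355
5 488.0 538.7 513.3
25 483.2 543.6 513.4
45 481.8 543.6 512.7
65 483.9 544.4 514.1
85 485.2 544.4 514.8
105 485.9 544.4 515.2
125 485.3 545.9 515.6
145 483.2 548.7 515.9
165 480.4 553.0 516.7
185 476.3 557.9 517.1
205 473.5 560.1 516.8
225 474.9 559.4 517.1
245 479.7 555.2 517.5
265 489.5 548.2 518.8
-42.836420460604046 237.80556873283652 [ 0.29070219 -0.95681358] [0.95681358 0.29070219]
[ 22.84110619 240.6118468 ] [ 0.13205658 -0.99124218]
```

```bash
cat >> h.py <<'E'
from scipy.spatial.transform import Rotation as Ro
def plan(x,y,z,ya=None):
    "slide mm / roll deg to put TCP at x,y,z (mm), tool y axis at world angle ya deg (mod 180)"
    o=bot.get_obs();q=o['tool_rot'];R=Ro.from_quat([q[1],q[2],q[3],q[0]]).as_matrix()
    s=R.T@(np.array([x,y,z])-o['eef_pos']*1000)
    cur=np.degrees(np.arctan2(R[1,1],R[0,1]));roll=0 if ya is None else -((ya-cur+90)%180-90)
    print('t',round(o['t'],2),'pos',(o['eef_pos']*1000).round(1),'yaw_y',cur.round(2),'tilt',R[:2,2].round(4),'slide',s.round(1),'roll',round(roll,2),'F',np.round(o['contact_force'],1),'w',round(o['gripper_width'],3),'q',o['q'].round(2))
E
python3 - <<'E'
from h import *
plan(557,-299,320,64)
T=np.array(bot.camera_model('wrist')["camera_from_world"]);print(-T[:3,:3].T@T[:3,3],T)
print(ray('top',[(600,455)],.1))
E
```

```text
t 0.1 pos [ 194.7 -645.8  230.4] yaw_y -73.22 tilt [-0.0006  0.0015] slide [ 447.  -227.6  -89.3] roll 42.78 F [-0.9 -0.1 -0.9] w 1.001 q [ 1.17  0.48  0.02  1.56 -0.01  1.11 -0.08]
[ 0.26950467 -0.62310248  0.3719498 ] [[ 2.87983405e-01 -9.57634947e-01 -9.31055485e-04 -6.73971274e-01]
 [-9.12439449e-01 -2.74686952e-01  3.03317210e-01 -3.80702021e-02]
 [-2.90722910e-01 -8.65007914e-02 -9.52889187e-01  3.78879266e-01]
 [ 0.00000000e+00  0.00000000e+00  0.00000000e+00  1.00000000e+00]]
[[ 0.12021207 -0.59430421  0.1       ]]
```

Emit:
send_rows --pt "10 -5 -40" --pt "45 -25 -70" --pt "85 -45 -90" --pt "125 -65 -90" --pt "160 -82 -90" --pt "195 -100 -90" --pt "230 -117 -90" --pt "265 -135 -90" --roll '[0,5,10,15,20,25,30,35]' --claw '[1,1,1,1,1,1,1,1]'

```text
t: 0.77
eef_pos: [0.4053, -0.4439, 0.3211]
tool_rot: [-0.0, 0.987, -0.161, -0.0]
contact_force: [0.7, -0.5, 0.2]
gripper_width: 1.0
grasp_force: 0.0
```

```bash
python3 - <<'E'
from h import *
plan(557,-299,320,64)
E
```

```text
t 0.77 pos [ 405.3 -443.9  321.1] yaw_y -108.48 tilt [-0.0003  0.0002] slide [  98.  -185.5    1.1] roll 7.52 F [ 0.7 -0.5  0.2] w 1.0 q [ 0.72  0.29  0.02  1.63 -0.    1.23 -1.16]
```

Emit:
send_rows --pt "15 -28 0" --pt "32 -60 0" --pt "48 -92 0" --pt "64 -122 0" --pt "80 -152 0" --pt "93 -176 0" --pt "93 -182 0" --pt "93 -182 0" --roll '[3,7,7,7,7,7,7,7]' --claw '[1,1,1,1,1,1,1,1]'

```text
t: 1.43
eef_pos: [0.5509, -0.2987, 0.3206]
tool_rot: [-0.001, 0.976, -0.216, -0.001]
contact_force: [-1.6, -0.4, -0.5]
gripper_width: 0.999
grasp_force: 0.0
```

```bash
python3 - <<'E'
from h import *
plan(557,-299,320,64)
import pickle
m=bot.camera_model('wrist');pickle.dump(m,open('w1.pkl','wb'))
snap('wrist','w1')
print(proj('wrist',[[.557,-.2986,.165],[.557,-.2986,.2045]]))
E
```

```text
t 1.43 pos [ 550.9 -298.7  320.6] yaw_y -114.93 tilt [-0.0007  0.0016] slide [ 5.6 -2.3  0.5] roll 1.07 F [-1.6 -0.4 -0.5] w 0.999 q [ 0.44  0.33 -0.06  1.56  0.02  1.25 -1.62]
[[314.48752776 222.47055996]
 [313.71667338 234.03393176]]
```

View pics/w1.png

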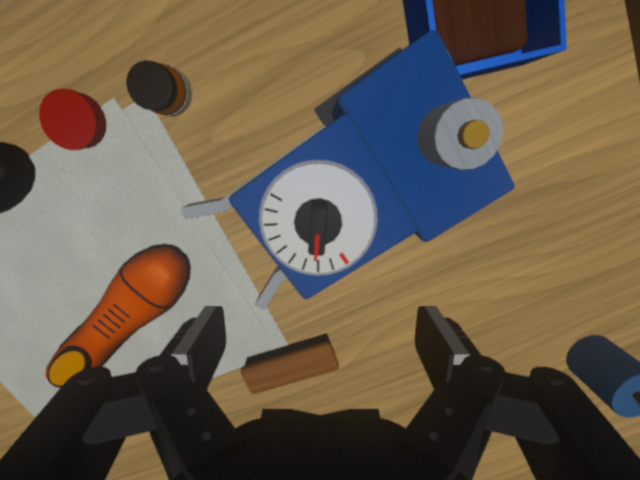

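The wrist view shows the dial centre at about (318,218), with the bar nearly vertical in the image and the pointer tip at (316,259). The mark is at (344,259). I'll refine the press pose from this view.

```bash
python3 - <<'E'
from h import *
import pickle
m=pickle.load(open('w1.pkl','rb'))
im=cv2.imread('pics/w1.png');hsv=cv2.cvtColor(im,cv2.COLOR_BGR2HSV)
k=cv2.inRange(hsv,(0,0,140),(180,70,255));k[:150]=0;k[285:]=0;k[:,:250]=0;k[:,390:]=0
c=max(cv2.findContours(k,0,1)[0],key=cv2.contourArea);e=cv2.fitEllipse(cv2.convexHull(c))
print(e);dc=ray('wrist',e[0],.165,m)[0]*1000;print('dial',dc)
h=cv2.inRange(hsv,(105,120,40),(130,255,255));h[:,:220]=0;h[:25]=0;h[310:]=0;h[:75,440:]=0;h[:,520:]=0
c=max(cv2.findContours(h,0,1)[0],key=cv2.contourArea)
print(cv2.approxPolyDP(cv2.convexHull(c),4,True).reshape(-1,2).tolist())
D=[(230,198,65,-54,160),(305,298,-65,-54,160),(433,30,80,-286,160),(514,186,-80,-286,160),(427,241,-80,-186,160),(339,108,80,-186,160),(e[0][0],e[0][1],0,-115,165)]
A=np.array([d[2:4] for d in D]);B=np.array([ray('wrist',d[:2],d[4]/1000,m)[0,:2]*1000 for d in D])
a=A-A.mean(0);b=B-B.mean(0)
th=np.arctan2((a[:,0]*b[:,1]-a[:,1]*b[:,0]).sum(),(a*b).sum());R=np.array([[np.cos(th),-np.sin(th)],[np.sin(th),np.cos(th)]]);t=B.mean(0)-R@A.mean(0)
print('press',t,np.degrees(th),(B-(A@R.T+t)).round(1).tolist(),'knob',R@[0,-115]+t)
r=cv2.inRange(hsv,(0,130,100),(6,255,255))|cv2.inRange(hsv,(174,130,100),(180,255,255))
r[:225]=0;r[275:]=0;r[:,:300]=0;r[:,365:]=0
for c in cv2.findContours(r,0,1)[0]:
    print(c.reshape(-1,2).min(0),c.reshape(-1,2).max(0))
for z,p in((175,(316.5,258)),(165,(344.5,259))):
    w=ray('wrist',p,z/1000,m)[0,:2]*1000-dc[:2];print(np.degrees(np.arctan2(w[1],w[0]))%360)
E
```

```text
((317.64691162109375, 217.62130737304688), (113.08976745605469, 116.69927978515625), 97.504638671875)
dial [ 561.49069315 -300.49999541  165.        ]
[[435, 25], [472, 75], [512, 187], [431, 238], [305, 297], [230, 198], [408, 25]]
press [ 540.21382813 -186.56266247] 9.388464714251985 [[-1.8, -5.4], [5.7, -2.7], [-3.9, 5.4], [3.6, 5.4], [4.0, -2.2], [-10.1, 0.0], [2.5, -0.5]] knob [ 558.9734715  -300.02224021]
[340 254] [347 262]
[314 234] [319 260]
153.34034895942642
187.358164814624
```

```bash
python3 - <<'E'
from h import *
plan(560,-300,240,63.5)
E
```

```text
t 1.48 pos [ 549.5 -301.3  320.8] yaw_y -115.13 tilt [-0.0011  0.0002] slide [ 9.1 -5.6 80.8] roll 1.37 F [ 0.3 -0.2  0.7] w 1.002 q [ 0.44  0.33 -0.06  1.56  0.02  1.25 -1.62]
```

Emit:
send_rows --pt "3 -2 20" --pt "6 -4 40" --pt "9 -5 60" --pt "9 -5 80" --pt "9 -5 80" --pt "9 -5 80" --pt "9 -5 80" --pt "9 -5 80" --roll '[1,1,1,1,1,1,1,1]' --claw '[0.9,0.8,0.6,0.5,0.5,0.5,0.5,0.5]' --force 30

```text
t: 2.15
eef_pos: [0.5601, -0.3023, 0.2431]
tool_rot: [0.0, 0.974, -0.227, 0.001]
contact_force: [1.2, 0.2, 0.3]
gripper_width: 0.5
grasp_force: 0.0
```

```bash
python3 - <<'E'
from h import *
import pickle
m=bot.camera_model('wrist');pickle.dump(m,open('w2.pkl','wb'))
im=snap('wrist','w2')
plan(560,-300,178,63.5)
hsv=cv2.cvtColor(im,cv2.COLOR_RGB2HSV)
k=cv2.inRange(hsv,(0,0,140),(180,70,255));k[:100]=0;k[330:]=0;k[:,:200]=0;k[:,440:]=0
c=max(cv2.findContours(k,0,1)[0],key=cv2.contourArea);e=cv2.fitEllipse(cv2.convexHull(c))
print(e,ray('wrist',e[0],.165,m)*1000)
E
```

```text
t 2.2 pos [ 560.3 -302.1  243.1] yaw_y -116.27 tilt [ 0.0024 -0.0013] slide [-1.3 -1.7 65.1] roll 0.23 F [0.2 0.3 0.6] w 0.497 q [ 0.44  0.4  -0.06  1.64  0.03  1.1  -1.65]
((317.71337890625, 254.21615600585938), (144.85606384277344, 153.28244018554688), 91.62372589111328) [[ 562.81897677 -301.28954049  165.        ]]
```

View pics/w2.png

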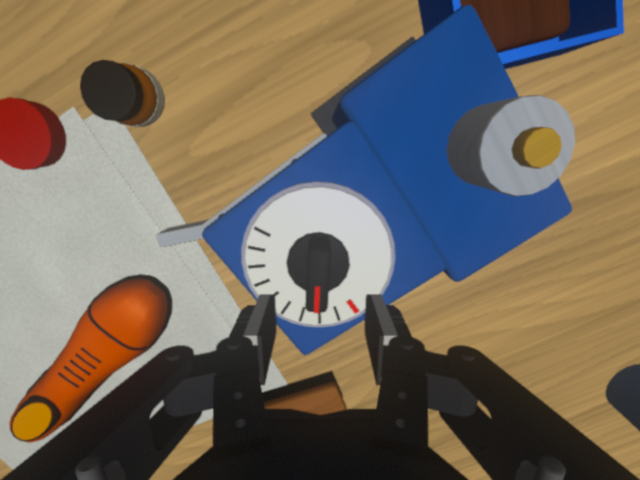

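Emit:
send_rows --pt "0 -1 20" --pt "0 -1 40" --pt "0 -1 55" --pt "0 -1 65" --pt "0 -1 65" --pt "0 -1 65" --pt "0 -1 65" --pt "0 -1 65" --roll '[0,0,0,0,0,0,0,0]' --claw '[0.5,0.5,0.5,0.5,0.5,0.5,0,0]' --force 30

```text
t: 2.87
eef_pos: [0.5611, -0.3007, 0.1778]
tool_rot: [0.0, 0.974, -0.227, 0.001]
contact_force: [0.0, 0.4, -0.2]
gripper_width: 0.227
grasp_force: 0.0
```

Emit:
send_rows --pt "0 0 0" --pt "0 0 0" --pt "0 0 0" --pt "0 0 0" --pt "0 0 0" --pt "0 0 0" --pt "0 0 0" --pt "0 0 0" --roll '[0,0,0,0,0,0,0,0]' --claw '[0,0,0,0,0,0,0,0]' --force 30

```text
t: 3.53
eef_pos: [0.561, -0.301, 0.1778]
tool_rot: [0.0, 0.974, -0.227, 0.001]
contact_force: [-0.8, -1.3, 5.6]
gripper_width: 0.157
grasp_force: 34.2
```

Emit:
send_rows --pt "0 0 0" --pt "0 0 0" --pt "0 0 0" --pt "0 0 0" --pt "0 0 0" --pt "0 0 0" --pt "0 0 0" --pt "0 0 0" --roll '[-4,-8,-12,-16,-20,-24,-28,-31]' --claw '[0,0,0,0,0,0,0,0]'

```text
t: 4.2
eef_pos: [0.5613, -0.2994, 0.1777]
tool_rot: [-0.0, 0.999, 0.044, 0.001]
contact_force: [-2.3, 3.2, 7.5]
gripper_width: 0.155
grasp_force: 34.5
```

Emit:
send_rows --pt "0 0 0" --pt "0 0 0" --pt "0 0 0" --pt "0 0 0" --pt "0 0 0" --pt "0 0 0" --pt "0 0 0" --pt "0 0 0" --roll '[-1,-2,-3,-4,-5,-6,-6,-6]' --claw '[0,0,0,0,0,0,0,0]'

```text
t: 4.87
eef_pos: [0.5612, -0.2991, 0.1777]
tool_rot: [-0.001, 0.996, 0.094, 0.001]
contact_force: [-1.3, 3.4, 5.9]
gripper_width: 0.156
grasp_force: 40.1
```

```bash
python3 - <<'E'
from h import *
plan(560,-300,178,99.35);print(bot.get_obs()['torque'])
E
```

```text
t 4.87 pos [ 561.2 -299.1  177.7] yaw_y -79.27 tilt [0.0021 0.0013] slide [-1.4  0.6 -0.3] roll 1.38 F [-1.3  3.4  5.9] w 0.156 q [ 0.54  0.47 -0.2   1.7   0.11  0.98 -1.08]
[ 0.71962177  0.26637416 -0.68593126]
```

Emit:
send_rows --pt "0 0 0" --pt "0 0 0" --pt "0 0 0" --pt "0 0 0" --pt "0 0 0" --pt "0 0 0" --pt "0 0 0" --pt "0 0 0" --roll '[-1,-2,-3,-3,-3,-3,-3,-3]' --claw '[0,0,0,0,0,0,0,0]'

```text
t: 5.53
eef_pos: [0.5613, -0.2992, 0.1778]
tool_rot: [-0.001, 0.993, 0.118, 0.001]
contact_force: [-2.0, 4.0, 7.4]
gripper_width: 0.156
grasp_force: 66.8
```

```bash
python3 - <<'E'
from h import *
plan(560,-300,178,99.35);print(bot.get_obs()['torque'])
E
```

```text
t 5.53 pos [ 561.3 -299.2  177.8] yaw_y -76.45 tilt [0.0025 0.002 ] slide [-1.4  0.5 -0.2] roll 4.2 F [-2.   4.   7.4] w 0.156 q [ 0.55  0.47 -0.21  1.69  0.11  0.98 -1.04]
[ 0.9523907   0.16341563 -1.76523097]
```

Emit:
send_rows --pt "0 0 0" --pt "0 0 0" --pt "0 0 0" --pt "0 0 0" --pt "0 0 -20" --pt "0 0 -50" --pt "0 0 -80" --pt "0 0 -100" --roll '[0,0,0,0,0,0,0,0]' --claw '[0.5,0.5,0.5,0.5,0.5,0.5,1,1]'

```text
t: 6.2
eef_pos: [0.5608, -0.3007, 0.2789]
tool_rot: [0.001, 0.993, 0.12, 0.001]
contact_force: [0.4, -0.8, 0.5]
gripper_width: 0.763
grasp_force: 0.0
```

```bash
python3 - <<'E'
from h import *
import pickle
m=bot.camera_model('wrist');im=snap('wrist','w3')
plan(493,152,278,107)
cv2.imwrite('pics/crop3.png',cv2.resize(cv2.imread('pics/w3.png')[130:330,200:440],None,fx=3,fy=3))
hsv=cv2.cvtColor(im,cv2.COLOR_RGB2HSV)
k=cv2.inRange(hsv,(0,0,140),(180,70,255));k[:100]=0;k[330:]=0;k[:,:200]=0;k[:,440:]=0
c=max(cv2.findContours(k,0,1)[0],key=cv2.contourArea);e=cv2.fitEllipse(cv2.convexHull(c))
print(e,ray('wrist',e[0],.165,m)*1000)
E
```

```text
t 6.25 pos [ 562.4 -301.4  282.9] yaw_y -76.23 tilt [ 0.0073 -0.0036] slide [  40.4 -456.9    2.7] roll -3.23 F [1.8 0.3 3.3] w 0.853 q [ 0.56  0.38 -0.22  1.58  0.09  1.18 -1.01]
((317.5835876464844, 239.5464630126953), (128.25843811035156, 134.1028289794922), 91.5870590209961) [[ 562.50832202 -298.18595333  165.        ]]
```

View pics/crop3.png

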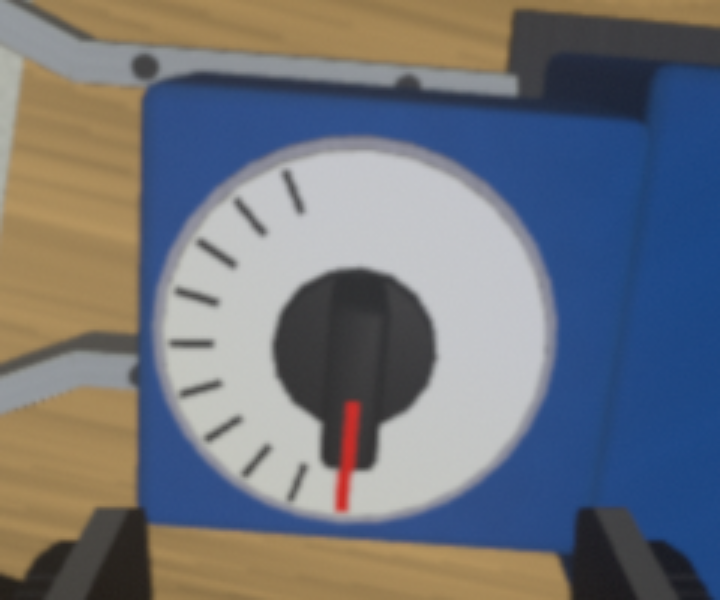

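The pointer lies on the red mark, so it is zeroed. Next I'll go above the shoe's heel.

Emit:
send_rows --pt "3 -35 0" --pt "6 -75 0" --pt "10 -115 0" --pt "13 -155 0" --pt "17 -195 0" --pt "21 -235 0" --pt "25 -275 0" --pt "29 -310 0" --roll '[-1,-3,-3,-3,-3,-3,-3,-3]' --claw '[1,1,1,1,1,1,1,1]'

```text
t: 6.92
eef_pos: [0.5136, 0.0102, 0.2761]
tool_rot: [0.0, 0.989, 0.146, -0.0]
contact_force: [0.3, 0.2, -2.0]
gripper_width: 0.998
grasp_force: 0.0
```

Emit:
send_rows --pt "3 -35 0" --pt "6 -75 0" --pt "9 -115 0" --pt "11 -140 0" --pt "11 -146 0" --pt "11 -146 0" --pt "11 -146 0" --pt "11 -146 0" --roll '[0,0,0,0,0,0,0,0]' --claw '[1,1,1,1,1,1,1,1]'

```text
t: 7.58
eef_pos: [0.4835, 0.1486, 0.276]
tool_rot: [0.0, 0.99, 0.144, -0.0]
contact_force: [-0.2, 0.0, -0.1]
gripper_width: 1.004
grasp_force: 0.0
```

```bash
python3 - <<'E'
from h import *
import pickle
plan(493,152,278,107)
m=bot.camera_model('wrist');pickle.dump(m,open('w4.pkl','wb'))
im=snap('wrist','w4')
plan(493,152,278,107)
E
```

```text
t 7.58 pos [483.5 148.6 276. ] yaw_y -73.38 tilt [-0.0003 -0.001 ] slide [10.1 -0.6 -2. ] roll -0.38 F [-0.2  0.  -0.1] w 1.004 q [ 0.02  0.19 -0.5   1.87  0.1   1.1  -1.8 ]
t 7.63 pos [483.6 148.6 276. ] yaw_y -73.41 tilt [-0.0003 -0.0009] slide [10.  -0.6 -2. ] roll -0.41 F [ 1.5  0.8 -0. ] w 1.0 q [ 0.02  0.19 -0.5   1.87  0.1   1.1  -1.8 ]
```

View pics/w4.png

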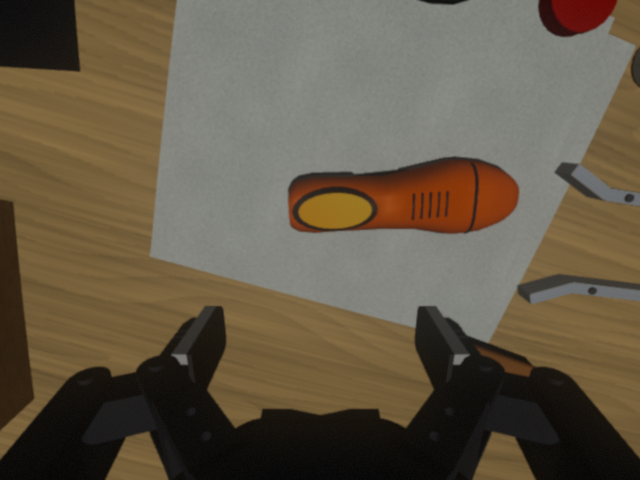

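The shoe lies flat with its heel at about (290,205) and its toe at (519,195). The fingers must turn 90° to straddle the heel. I'll measure the shoe's axis from this view.

```bash
python3 - <<'E'
from h import *
import pickle
def an(name,f,m,box):
    im=cv2.imread(f);hsv=cv2.cvtColor(im,cv2.COLOR_BGR2HSV)
    k=cv2.inRange(hsv,(3,120,60),(25,255,255));z=np.zeros_like(k);x0,x1,y0,y1=box;z[y0:y1,x0:x1]=k[y0:y1,x0:x1]
    z=cv2.morphologyEx(z,cv2.MORPH_CLOSE,np.ones((9,9)))
    c=max(cv2.findContours(z,0,1)[0],key=cv2.contourArea)
    P=ray(name,c.reshape(-1,2),0.03,m)[:,:2]*1000
    r=cv2.minAreaRect(P.astype(np.float32));print(name,r)
    for a in (16.9,):
        d=np.array([np.sin(np.radians(a)),-np.cos(np.radians(a))]);n=np.array([-d[1],d[0]])
        s=P@d;w=P@n;print('ends',s.min(),s.max(), s.max()-s.min())
        for k in (25,45,75,130,170,210,230,250,265,275):
            q=w[abs(s-s.min()-k)<5];print(k,q.min().round(1),q.max().round(1),((q.min()+q.max())/2).round(1))
    print('d',d,'n',n)
an('wrist','pics/w4.png',pickle.load(open('w4.pkl','rb')),(270,535,140,250))
an('top','pics/top0.png',None,(195,345,220,305))
m=pickle.load(open('w4.pkl','rb'));T=np.array(m['camera_from_world']);print(-T[:3,:3].T@T[:3,3])
# rails in w4: bends and tips at z=.032
print(ray('wrist',[(556,171),(519,288),(600,199),(559,276)],.032,m)*1000)
E
```

```text
wrist ((526.2590942382812, 57.618377685546875), (85.6961898803711, 272.85595703125), 16.626203536987305)
ends -38.680915484964785 234.266042534509 272.9469580194738
25 479.3 542.8 511.1
45 481.7 543.9 512.8
75 481.5 543.7 512.6
130 483.7 549.2 516.5
170 479.8 559.4 519.6
210 477.1 562.8 520.0
230 480.8 559.5 520.1
250 487.0 552.8 519.9
265 494.5 542.5 518.5
275 506.8 533.2 520.0
d [ 0.29070219 -0.95681358] n [0.95681358 0.29070219]
top ((522.4349975585938, 56.555198669433594), (86.21924591064453, 279.5184631347656), 16.907001495361328)
ends -41.99953215915642 237.51931247999642 279.51884463915286
25 482.8 543.0 512.9
45 481.5 543.1 512.3
75 484.2 543.8 514.0
130 484.9 546.0 515.5
170 478.7 553.1 515.9
210 473.2 559.4 516.3
230 476.7 558.1 517.4
250 482.2 551.8 517.0
265 489.1 544.8 517.0
275 497.5 539.2 518.4
d [ 0.29070219 -0.95681358] n [0.95681358 0.29070219]
[0.5583785  0.1714122  0.41744846]
[[ 606.92464857 -102.19307552   32.        ]
 [ 459.07735983 -128.23310044   32.        ]
 [ 593.70459438 -171.31455788   32.        ]
 [ 489.25503149 -171.59717978   32.        ]]
```

```bash
python3 - <<'E'
from h import *
plan(490.5,149,130,18.2)
E
```

```text
t 7.63 pos [483.6 148.6 276. ] yaw_y -73.41 tilt [-0.0003 -0.0009] slide [  6.9   1.5 146. ] roll 88.39 F [ 1.5  0.8 -0. ] w 1.0 q [ 0.02  0.19 -0.5   1.87  0.1   1.1  -1.8 ]
```

Emit:
send_rows --pt "7 1 10" --pt "7 1 20" --pt "7 1 30" --pt "7 1 40" --pt "7 1 50" --pt "7 1 60" --pt "7 1 70" --pt "7 1 80" --roll '[-6,-13,-20,-27,-34,-41,-48,-55]' --claw '[1,1,1,1,1,1,1,1]'

```text
t: 8.3
eef_pos: [0.4905, 0.1499, 0.1957]
tool_rot: [0.0, 0.809, 0.587, -0.0]
contact_force: [0.8, 0.3, 0.1]
gripper_width: 1.002
grasp_force: 0.0
```

Emit:
send_rows --pt "0 0 10" --pt "0 0 20" --pt "0 0 30" --pt "0 0 40" --pt "0 0 50" --pt "0 0 60" --pt "0 0 66" --pt "0 0 66" --roll '[-7,-14,-21,-28,-34,-36.6,-36.6,-36.6]' --claw '[1,1,1,1,1,1,1,1]'

```text
t: 8.97
eef_pos: [0.4896, 0.1499, 0.129]
tool_rot: [-0.001, 0.587, 0.81, -0.001]
contact_force: [-0.4, -1.1, -0.2]
gripper_width: 1.004
grasp_force: 0.0
```

```bash
python3 - <<'E'
from h import *
import pickle
plan(490.5,149,12,18.2)
m=bot.camera_model('wrist');pickle.dump(m,open('w5.pkl','wb'))
im=snap('wrist','w5')
plan(490.5,149,12,18.2)
E
```

```text
t 8.97 pos [489.6 149.9 129. ] yaw_y 18.14 tilt [-0.0024 -0.001 ] slide [ -1.1   0.8 117. ] roll -0.06 F [-0.4 -1.1 -0.2] w 1.004 q [ 0.17  0.44 -0.72  2.    0.38  0.85 -0.45]
t 9.02 pos [489.9 150.5 129.7] yaw_y 18.18 tilt [-0.0013 -0.0006] slide [ -1.6   0.2 117.7] roll -0.02 F [1.  0.6 0.1] w 1.002 q [ 0.17  0.43 -0.72  2.    0.38  0.85 -0.45]
```

View pics/w5.png

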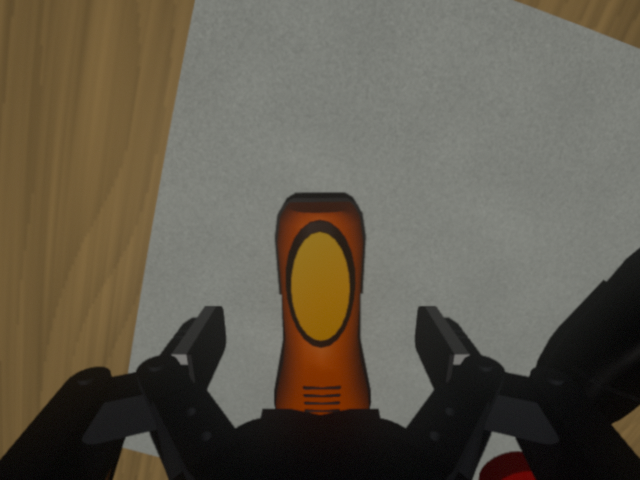

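The shoe is centred between the fingers and aligned with them, with its heel edge at about (320,197).

```bash
python3 - <<'E'
from h import *
import pickle
m=pickle.load(open('w5.pkl','rb'))
print(ray('wrist',[(320,194),(283,197),(358,197)],.03,m)*1000, proj('wrist',[[.4899,.1505,.04]]))
o=bot.get_obs();p=o['eef_pos']*1000;d=np.array([np.sin(np.radians(18.2)),-np.cos(np.radians(18.2))])
print((ray('wrist',[(320,194)],.03,m)[0,:2]*1000-p[:2])@d)
E
```

```text
[[477.18454989 188.76238388  30.        ]
 [452.15917044 178.27979855  30.        ]
 [504.24964074 195.32932951  30.        ]] [[319.41301103 251.04818894]]
-40.29250391044832
```

Emit:
send_rows --pt "-1 0 25" --pt "-1 0 50" --pt "-1 0 75" --pt "-1 0 95" --pt "-1 0 110" --pt "-1 0 117" --pt "-1 0 117" --pt "-1 0 117" --roll '[0,0,0,0,0,0,0,0]' --claw '[1,1,1,1,1,1,1,1]' --force 40

```text
t: 9.68
eef_pos: [0.4909, 0.1509, 0.014]
tool_rot: [0.0, 0.585, 0.811, 0.0]
contact_force: [0.2, 0.8, 0.2]
gripper_width: 1.004
grasp_force: 0.0
```

Emit:
send_rows --pt "0 0 0" --pt "0 0 0" --pt "0 0 0" --pt "0 0 0" --pt "0 0 0" --pt "0 0 0" --pt "0 0 0" --pt "0 0 0" --roll '[0,0,0,0,0,0,0,0]' --claw '[0.6,0.6,0.6,0.6,0.6,0.6,0.6,0.6]' --force 40

```text
t: 10.35
eef_pos: [0.4907, 0.1508, 0.0148]
tool_rot: [0.001, 0.585, 0.811, 0.0]
contact_force: [-3.3, -1.7, 7.2]
gripper_width: 0.798
grasp_force: 43.5
```

```bash
python3 - <<'E'
from h import *
# target on press line x'=0: same y' as now
th=np.radians(9.35);R=np.array([[np.cos(th),-np.sin(th)],[np.sin(th),np.cos(th)]]);t=np.array([540.5,-186.5])
o=bot.get_obs();l=R.T@(o['eef_pos'][:2]*1000-t);print('press frame',l,o['grasp_force'])
w=R@[0,l[1]]+t;plan(w[0],w[1],14,9.35)
w=R@[0,90]+t;plan(w[0],w[1],14,9.35)
E
```

```text
press frame [  5.69849521 340.93837527] 43.547852262854576
t 10.35 pos [490.7 150.8  14.8] yaw_y 18.34 tilt [ 0.0015 -0.0003] slide [ 0.9 -5.6  0.8] roll 8.99 F [-3.3 -1.7  7.2] w 0.798 q [ 0.05  0.61 -0.59  2.06  0.57  0.64 -0.6 ]
t 10.35 pos [490.7 150.8  14.8] yaw_y 18.34 tilt [ 0.0015 -0.0003] slide [-247.   -44.9    0.9] roll 8.99 F [-3.3 -1.7  7.2] w 0.798 q [ 0.05  0.61 -0.59  2.06  0.57  0.64 -0.6 ]
```

Emit:
send_rows --pt "0 -1 0" --pt "0 -2 0" --pt "0 -3 0" --pt "1 -4 0" --pt "1 -5 0" --pt "1 -5.5 0" --pt "1 -5.5 0" --pt "1 -5.5 0" --roll '[1.5,3,4.5,6,7.5,9,9,9]' --claw '[0.6,0.6,0.6,0.6,0.6,0.6,0.6,0.6]'

```text
t: 11.02
eef_pos: [0.4871, 0.1505, 0.0148]
tool_rot: [0.001, 0.648, 0.762, 0.002]
contact_force: [3.6, -1.3, 7.7]
gripper_width: 0.794
grasp_force: 44.9
```

```bash
cat >> h.py <<'E'
th=np.radians(9.35);PR=np.array([[np.cos(th),-np.sin(th)],[np.sin(th),np.cos(th)]]);Pt=np.array([540.5,-186.5])
def pp(y):
    o=bot.get_obs();print('press frame',(PR.T@(o['eef_pos'][:2]*1000-Pt)).round(1),'Fp',PR.T@o['contact_force'][:2],'Tq',o['torque'].round(2),'g',o['grasp_force'])
    w=PR@[0,y]+Pt;plan(w[0],w[1],14.5,9.35)
def shoe(f):
    im=snap('top',f);hsv=cv2.cvtColor(im,cv2.COLOR_RGB2HSV)
    k=cv2.inRange(hsv,(3,120,60),(25,255,255));k[:215]=0;k[310:]=0;k[:,:195]=0;k[:,410:]=0
    k=cv2.morphologyEx(k,cv2.MORPH_CLOSE,np.ones((7,7)))
    c=max(cv2.findContours(k,0,1)[0],key=cv2.contourArea)
    P=(ray('top',c.reshape(-1,2),.03)[:,:2]*1000-Pt)@PR
    print('toe y',P[:,1].min())
    for d in range(10,280,25):
        q=P[abs(P[:,1]-P[:,1].min()-d)<5]
        if len(q):print(d,q[:,0].min().round(1),q[:,0].max().round(1),((q[:,0].min()+q[:,0].max())/2).round(1))
E
python3 - <<'E'
from h import *
pp(160);shoe('top6')
E
```

```text
press frame [  2.1 341.2] Fp [ 3.33514764 -1.90000923] Tq [-0.19 -0.43 -0.05] g 44.90768417716026
t 11.02 pos [487.1 150.5  14.8] yaw_y 9.23 tilt [0.0044 0.0012] slide [-181.2   -1.7    0.3] roll -0.12 F [ 3.6 -1.3  7.7] w 0.794 q [ 0.02  0.59 -0.55  2.07  0.54  0.61 -0.74]
toe y 101.67176548783573
10 -23.6 25.7 1.0
35 -36.6 37.2 0.3
60 -41.5 43.0 0.8
85 -41.6 43.7 1.0
110 -34.6 39.2 2.3
135 -32.2 33.8 0.8
160 -27.2 31.9 2.3
185 -26.6 32.1 2.8
210 0.2 32.7 16.4
```

View pics/top6.png

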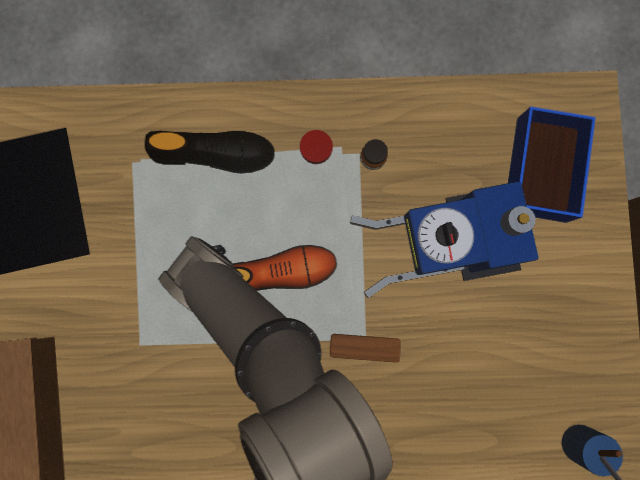

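Emit:
send_rows --pt "-10 -1 0" --pt "-28 -2 0" --pt "-46 -2.5 0" --pt "-64 -2.5 0" --pt "-82 -2.5 0" --pt "-100 -2.5 0" --pt "-115 -2.5 0" --pt "-120 -2.5 0" --roll '[0,0,0,0,0,0,0,0]' --claw '[0.6,0.6,0.6,0.6,0.6,0.6,0.6,0.6]'

```text
t: 11.73
eef_pos: [0.5032, 0.0331, 0.0148]
tool_rot: [-0.0, 0.648, 0.762, 0.003]
contact_force: [-1.6, 10.1, 9.5]
gripper_width: 0.796
grasp_force: 46.5
```

```bash
python3 - <<'E'
from h import *
pp(140);shoe('top7')
E
```

```text
press frame [ -1.1 222.7] Fp [ 0.05476788 10.23960448] Tq [ 2.09  0.87 -0.29] g 46.49398930370808
t 11.73 pos [503.2  33.1  14.8] yaw_y 9.24 tilt [0.0033 0.0044] slide [-82.7   1.3   0. ] roll -0.11 F [-1.6 10.1  9.5] w 0.796 q [ 0.26  0.59 -0.55  2.08  0.53  0.61 -0.5 ]
toe y -68.77628796922436
10 6.4 46.5 26.4
35 -52.8 44.2 -4.3
60 -50.4 33.6 -8.4
85 -56.6 45.5 -5.6
110 -67.4 38.8 -14.3
135 -45.0 40.4 -2.3
160 -40.1 35.9 -2.1
185 -33.0 30.4 -1.3
210 -30.2 28.1 -1.1
235 5.5 28.3 16.9
```

Emit:
send_rows --pt "-10 0 0" --pt "-22 0 0" --pt "-34 0 0" --pt "-46 0 0" --pt "-58 0 0" --pt "-70 0 0" --pt "-78 0 0" --pt "-80 0 0" --roll '[0,0,0,0,0,0,0,0]' --claw '[0.6,0.6,0.6,0.6,0.6,0.6,0.6,0.6]'

```text
t: 12.45
eef_pos: [0.5161, -0.0448, 0.0148]
tool_rot: [-0.0, 0.647, 0.762, 0.003]
contact_force: [-2.7, 11.8, 11.0]
gripper_width: 0.798
grasp_force: 46.7
```

```bash
python3 - <<'E'
from h import *
pp(80)
E
```

```text
press frame [ -1.1 143.8] Fp [-0.77632016 12.10194656] Tq [ 2.37  0.93 -0.26] g 46.70042932033539
t 12.45 pos [516.1 -44.8  14.8] yaw_y 9.31 tilt [0.0029 0.0044] slide [-63.8   1.1   0.1] roll -0.04 F [-2.7 11.8 11. ] w 0.798 q [ 0.41  0.6  -0.55  2.05  0.53  0.62 -0.34]
```

Emit:
send_rows --pt "-8 0 0" --pt "-18 0 0" --pt "-28 0 0" --pt "-38 0 0" --pt "-48 0 0" --pt "-56 0 0" --pt "-61 0 0" --pt "-62 0 0" --roll '[0,0,0,0,0,0,0,0]' --claw '[0.6,0.6,0.6,0.6,0.6,0.6,0.6,0.6]'

```text
t: 13.12
eef_pos: [0.5261, -0.1052, 0.0148]
tool_rot: [-0.001, 0.647, 0.762, 0.003]
contact_force: [-2.3, 11.7, 11.6]
gripper_width: 0.793
grasp_force: 46.8
```

Emit:
send_rows --pt "-1 0 0" --pt "-2 0 0" --pt "-3 0 0" --pt "-4 0 0" --pt "-5 0 0" --pt "-6 0 0" --pt "-7 0 0" --pt "-8 0 0" --roll '[0,0,0,0,0,0,0,0]' --claw '[0.6,0.6,0.6,0.6,0.6,0.6,0.6,0.6]'

```text
t: 13.78
eef_pos: [0.5271, -0.1116, 0.0148]
tool_rot: [-0.001, 0.646, 0.763, 0.003]
contact_force: [-2.5, 12.1, 12.0]
gripper_width: 0.798
grasp_force: 46.8
```

```bash
python3 - <<'E'
from h import *
pp(67)
E
```

```text
press frame [-1.1 76.1] Fp [-0.47580329 12.32153744] Tq [ 2.55  0.89 -0.16] g 46.81247100234032
t 13.78 pos [ 527.1 -111.6   14.8] yaw_y 9.47 tilt [0.0021 0.0052] slide [-9.1  1.   0.3] roll 0.12 F [-2.5 12.1 12. ] w 0.798 q [ 0.53  0.63 -0.55  2.    0.52  0.65 -0.2 ]
```

Emit:
send_rows --pt "-1 0 0" --pt "-2 0 0" --pt "-3 0 0" --pt "-4 0 0" --pt "-5 0 0" --pt "-6 0 0" --pt "-7 0 0" --pt "-7 0 0" --roll '[0,0,0,0,0,0,0,0]' --claw '[0.6,0.6,0.6,0.6,0.6,0.6,0.6,0.6]'

```text
t: 14.45
eef_pos: [0.5279, -0.1164, 0.0148]
tool_rot: [-0.002, 0.646, 0.763, 0.003]
contact_force: [-4.3, 16.8, 14.6]
gripper_width: 0.8
grasp_force: 47.0
```

Emit:
send_rows --pt "-0.5 0 0" --pt "-1 0 0" --pt "-1.5 0 0" --pt "-2 0 0" --pt "-2.5 0 0" --pt "-3 0 0" --pt "-3 0 0" --pt "-3 0 0" --roll '[0,0,0,0,0,0,0,0]' --claw '[0.6,0.6,0.6,0.6,0.6,0.6,0.6,0.6]'

```text
t: 15.12
eef_pos: [0.5279, -0.1164, 0.0147]
tool_rot: [-0.003, 0.645, 0.764, 0.004]
contact_force: [-6.0, 23.9, 17.3]
gripper_width: 0.795
grasp_force: 47.2
```

```bash
python3 - <<'E'
from h import *
pp(64)
E
```

```text
press frame [-1.  71.2] Fp [-2.00505127 24.5991521 ] Tq [ 4.9   1.51 -0.69] g 47.212836518883705
t 15.12 pos [ 527.9 -116.4   14.7] yaw_y 9.59 tilt [0.0006 0.0107] slide [-7.2  1.   0.2] roll 0.24 F [-6.  23.9 17.3] w 0.795 q [ 0.54  0.63 -0.56  2.    0.52  0.66 -0.18]
```

Contact with the stop: the position held at 71.2 mm while the force rose from 12 to 24 N. I'll relax a little, release and lift.

Emit:
send_rows --pt "1 0 0" --pt "1.5 0 0" --pt "1.5 0 0" --pt "1.5 0 0" --pt "1.5 0 0" --pt "1.5 0 0" --pt "1.5 0 0" --pt "1.5 0 0" --roll '[0,0,0,0,0,0,0,0]' --claw '[0.6,0.6,0.6,1,1,1,1,1]'

```text
t: 15.78
eef_pos: [0.5275, -0.1261, 0.0132]
tool_rot: [0.0, 0.648, 0.762, -0.0]
contact_force: [-0.5, 0.3, 0.3]
gripper_width: 1.002
grasp_force: 0.0
```

```bash
python3 - <<'E'
from h import *
pp(64)
E
```

```text
press frame [-3.  61.7] Fp [-0.41009645  0.36165159] Tq [0.03 0.   0.04] g 0.0
t 15.78 pos [ 527.5 -126.1   13.2] yaw_y 9.29 tilt [-0.0003 -0.0006] slide [ 2.3  3.  -1.3] roll -0.06 F [-0.5  0.3  0.3] w 1.002 q [ 0.55  0.63 -0.55  1.99  0.53  0.66 -0.18]
```

Emit:
send_rows --pt "0 0 -15" --pt "0 0 -40" --pt "0 0 -75" --pt "0 0 -110" --pt "0 0 -145" --pt "20 0 -180" --pt "55 0 -210" --pt "95 0 -215" --roll '[0,0,0,0,0,0,0,0]' --claw '[1,1,1,1,1,1,1,1]'

```text
t: 16.45
eef_pos: [0.5151, -0.0356, 0.2323]
tool_rot: [0.003, 0.649, 0.76, 0.002]
contact_force: [0.7, 1.5, 0.0]
gripper_width: 1.003
grasp_force: 0.0
```

Emit:
send_rows --pt "35 0 0" --pt "70 0 0" --pt "105 0 0" --pt "140 0 0" --pt "160 0 0" --pt "160 0 0" --pt "160 0 0" --pt "160 0 0" --roll '[0,0,0,0,0,0,0,0]' --claw '[1,1,1,1,1,1,1,1]'

```text
t: 17.12
eef_pos: [0.4867, 0.1229, 0.2277]
tool_rot: [0.0, 0.647, 0.762, -0.0]
contact_force: [0.6, 0.1, -0.1]
gripper_width: 1.005
grasp_force: 0.0
```

```bash
python3 - <<'E'
from h import *
pp(64)
snap('top','t8');snap('side','s8')
a=cv2.imread('pics/t8.png')[180:310,240:550];b=cv2.imread('pics/s8.png')[120:350,240:550]
cv2.imwrite('pics/c8.png',np.vstack([cv2.resize(a,(620,260),interpolation=2),cv2.resize(b,(458,340),interpolation=2)[:, :].copy() if 0 else cv2.copyMakeBorder(cv2.resize(b,(458,340),interpolation=2),0,0,0,162,0)]))
E
```

```text
press frame [ -2.8 314. ] Fp [0.57145159 0.02644604] Tq [ 0.01 -0.03 -0.  ] g 0.0
t 17.12 pos [486.7 122.9 227.7] yaw_y 9.3 tilt [-0.0003 -0.0009] slide [-249.8    3.1  213.4] roll -0.05 F [ 0.6  0.1 -0.1] w 1.005 q [ 0.33  0.3  -0.83  1.92  0.26  1.03 -0.45]
```

View pics/c8.png

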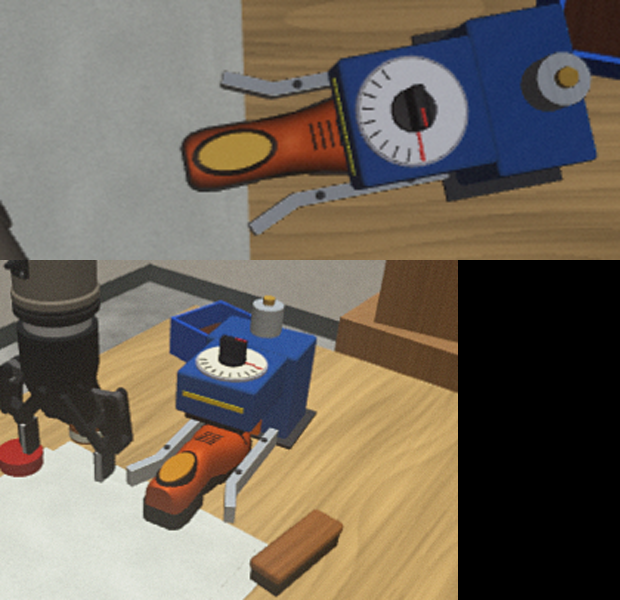

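The shoe is in the channel under the head, with the heel at crop (187,160), and the pointer is still on its mark. I'll check the shoe's yaw and the heel distance.

```bash
python3 - <<'E'
from h import *
im=cv2.imread('pics/t8.png');hsv=cv2.cvtColor(im,cv2.COLOR_BGR2HSV)
k=cv2.inRange(hsv,(3,150,60),(25,255,255));k[:225]=0;k[280:]=0;k[:,:320]=0;k[:,412:]=0
k[:,:362]|=0
k=cv2.morphologyEx(k,cv2.MORPH_CLOSE,np.ones((7,7)))
c=max(cv2.findContours(k,0,1)[0],key=cv2.contourArea)
t=np.array([538.4,-185.1])
P=(ray('top',c.reshape(-1,2),.03)[:,:2]*1000-t)@PR
print('heel y',P[:,1].max())
for d in range(5,170,12):
    q=P[abs(P[:,1].max()-P[:,1]-d)<4]
    if len(q):print(d,q[:,0].min().round(1),q[:,0].max().round(1),((q[:,0].min()+q[:,0].max())/2).round(1))
# wrist cross check of heel
im=bot.read_camera('wrist');m=bot.camera_model('wrist');cv2.imwrite('pics/w9.png',im[:,:,::-1])
E
```

```text
heel y 102.93770667656766
5 -23.0 26.0 1.5
17 -27.6 30.4 1.4
29 -29.2 31.3 1.0
41 -29.1 31.4 1.1
53 -29.5 31.5 1.0
65 -29.4 30.7 0.7
77 -28.0 30.4 1.2
89 -27.9 30.1 1.1
101 -27.8 29.8 1.0
113 -28.1 30.3 1.1
125 -29.4 30.8 0.7
137 -30.5 32.6 1.0
149 -33.0 34.4 0.7
161 -35.4 36.7 0.6
```

```bash
python3 -c "
from h import *
print(bot.hand_in())"
```

```text
the job is handed in; nothing more can be done
None
```

I turned the pointer back to its zero stop, then slid the tan shoe through the channel until its toe met the orange stop, straight to within about half a degree; the job is handed in, at about 17 s of the 72 s allowed.

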